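# Reach the piston behind the standing stock

## Task

The piston stands at the back of the parts rack, walled in by the spray can, the oil bottle and the cylinder liner. Move those three out onto the flat rubber mat, then lift the piston out and stand it in the middle of the round pad, and after that put the can, the bottle and the liner each back in the very place where it stood in the rack. Keep everything upright all along.

Things in the scene. Friction and masses are not known exactly. Their poses are not given: they have to be found in the camera images.
- rack: Shallow open-topped, open-fronted metal parts rack fixed on the bench: dark floor 200 mm (its x) by 250 mm (its y), floor top 4 mm above the bench; 3 mm walls, 45 mm high, on its +x side (back) and both y sides; no wall at -x. Origin: centre of its underside, on the bench. The can, bottle and liner stand in it in a triangle (one at the front middle, one near each side wall, which is which changes), the piston at the back middle. Its yaw is within 0.2 rad of 0.
- mat: Flat black rectangular rubber mat fixed on the bench, empty at the start: 120 mm (its x) by 240 mm (its y), 4 mm thick. Origin: centre of its underside, on the bench.
- pad: Round steel assembly pad with a black rubber top and a thin white ring (62 mm inside) printed round its middle, fixed on the bench: 110 mm across, top flat, 20 mm above the bench. Origin: centre of its underside, z up.
- can: Upright aerosol can, bare metal with a white band and a black cap: body 52 mm across up to 118 mm, shoulder to 130 mm, cap 30 mm across up to 150 mm; about 0.25 kg. Origin: centre of its underside, z up.
- bottle: Upright flat-sided grey plastic oil bottle with a paper label: 42 mm along its x, 62 mm along its y, straight sides up to 105 mm (shoulder 30 by 45 mm to 114 mm), then a black round cap 28 mm across up to 140 mm; about 0.28 kg. Origin: centre of its underside, z up. Best gripped across its 42 mm.
- liner: Upright steel cylinder liner, a plain tube open at both ends: 64 mm outside, 55 mm inside, 115 mm high; about 0.45 kg. Origin: centre of its lower end, z up along the tube. Gripped across its outside.
- piston: Upright aluminium engine piston with dark ring grooves: 56 mm across, 45 mm high, crown up; about 0.16 kg. Origin: centre of its underside, z up.
Not all that is in view belongs to the job. What is shaped like the can but blue or brown is not meant. Leave any turquoise look-alike of the piston alone.

How it is judged:
By the outcome, as a careful person would: the job done as asked, in the order asked, and still so for the second after the job is handed in, with the robot touching nothing.
It also fails if it takes over 144 s, if anything falls off the work surface, if the arm or the gripper's body presses on something with over 40 N, if the wrist force passes 120 N, or if a joint passes its speed limit or range.

## Robot

A 6-joint arm with a two-finger parallel gripper is mounted at the origin on the work surface. World frame = base frame: x ahead of the robot, y to its left, z up, the work surface at z = 0. Lengths are in mm, angles in rad, forces in N, time in s.
With the tool pointing down it reaches from about 350 to 975 mm from the base axis. Payload 7.1 kg.
Tool frame: the origin (TCP) lies at the very end of the fingers, on their centre line; the grasp point (between the pads) lies 19 mm behind it (ctrl.pinch_z is the z of the grasp point in the tool frame, in mm); z points along the fingers, y is the direction in which the jaws open and shut (so a half turn about z gives the same grasp; the last joint's range is limited). The gripper opens to 88 mm and grips with 3 to 60 N. Pads are 20 mm wide; open, the fingers measure 115 mm over their backs; the gripper's body (75 mm by 178 mm) begins 61 mm behind the grasp point.
Start: joints at [1.237, 0.423, 1.63, -0, 1.089, -0.019], TCP at [193.484, 594.28, 222.675] pointing down, gripper open.
Joint ranges: [-3, 3], [-0.9, 2.11], [0.09, 2.58], [-1.31, 4.45], [0.11, 2.69], [-2.54, 2.54]. Speed limits (rad/s): [2.39, 2.39, 3.01, 3.14, 3.14, 3.14].

## Interface

Orientations are given as a rotation vector (axis times angle).
In Python, from workcell import get_obs, optics, ctrl gives the robot as it stands.
- The arm moves only by the shell command python3 -m jog 'ROWS'. ROWS is a JSON object of lists of equal length, an entry for each row: "delta_rot": the turn, a rotation vector about the tool's x, y, z in rad, a list of three; "translation": the shift along the tool's x, y, z in mm, a list of three; "hand": the opening, from -1 (shut) to 1 (fully open). In form: {"delta_rot": [[rx, ry, rz], ...], "translation": [[x, y, z], ...], "hand": [hand, ...]}. A call has 1 to 5 rows; each row is the pose to reach, as a shift and turn from the pose commanded when the call began, along the tool's axes at that moment; what a row does not reach only later rows make up. A row lasts 1/10 s, in which the tool goes at most 50 mm and 8.59 degrees, less where a joint would pass 70% of its speed; a pose out of reach is approached as far as the arm can. A call with a gripper value outside its range is refused whole. The fingers move at their own pace and stop on an object; the grip force is fixed at half the most. Time passes only in rows, so rows that repeat a pose let the fingers close. It gives the time, the measured TCP pose, the force and the opening at its end, in the units of the state.
- get_obs(): the state, without advancing time (a new reading comes with each control period).
- optics.get_image(name): name is "scene" or "side" or "wrist"; returns the picture (384x512x3 uint8, red, green, blue); there is no depth.
- optics.calibration(name): a dict with "intrinsics" (3x3 intrinsics, pixels), "cam_to_world" (4x4, takes a point from camera to world coordinates). Camera axes: x right, y up, looking along -z (the intrinsics and any distortion apply to the point x, -y, -z); pixel columns grow to the right and rows downward; lengths in mm; the calibration is good to about 2 mm. A picture is of the moment at which its call begins: read the wrist's pose just before it. calibration takes no time and is no camera call; for the wrist camera it gives the pose at the moment of the call.
- ctrl.close_job(): hands the job in, once; it reports no verdict.
The state is a dict: "t": time; "qpos": joint angles; "qvel": joint speeds; "joint_torque": joint torques, N m; "ee_pos": TCP position; "orientation": TCP orientation; "ft_force": force on the tool from outside, world axes, zero at the start; "moment": the same for the moment, N m; "width": finger opening in mm.
Only numpy, scipy, OpenCV 4.12 (cv2) and the standard library are available. Lean on these libraries where they do the work, as an engineer would, in place of code of your own. Each camera call takes 0.05 s, during which the arm holds its last target. There are 200 camera calls.

## Working session

There is one attempt and no reset: what is moved stays moved. The work goes in short steps, Python scripts to look and compute and a shell command to move; the robot and the scene stay as the last step left them, time stands still between calls to the robot, and variables do not carry over. Pictures are saved under pics/ and viewed, about 12 in all and at most 16, crops included, and the job is handed in when it is done.

```bash
mkdir -p pics; ls; python3 - <<'E'
from workcell import get_obs, optics, ctrl
import cv2, numpy as np
np.set_printoptions(precision=3,suppress=True)
o=get_obs(); print(o['t'],o['ee_pos'],o['orientation'],o['width'],ctrl.pinch_z)
for n in("scene","side"):
    im=optics.get_image(n); cv2.imwrite(f"pics/{n}0.png",cv2.resize(im[:,:,::-1],(800,600),interpolation=cv2.INTER_CUBIC)); cv2.imwrite(f"/tmp/{n}0.png",im[:,:,::-1])
    c=optics.calibration(n); print(n,c)
E
```

```text
pics
0.0 [193.32  593.778 221.919] [-0.492 -3.102  0.002] 87.42194852382835 -18.700000000000003
scene {'intrinsics': array([[352.519,   0.   , 253.185],
       [  0.   , 352.519, 193.842],
       [  0.   ,   0.   ,   1.   ]]), 'cam_to_world': array([[  -0.549,   -0.641,    0.536, 1095.211],
       [   0.836,   -0.433,    0.338,  358.059],
       [   0.016,    0.634,    0.773,  877.054],
       [   0.   ,    0.   ,    0.   ,    1.   ]])}
side {'intrinsics': array([[354.206,   0.   , 257.421],
       [  0.   , 354.206, 194.895],
       [  0.   ,   0.   ,   1.   ]]), 'cam_to_world': array([[   0.96 ,    0.179,   -0.214,  309.835],
       [  -0.279,    0.62 ,   -0.734, -719.709],
       [   0.001,    0.764,    0.645,  699.807],
       [   0.   ,    0.   ,    0.   ,    1.   ]])}
```

View pics/scene0.png

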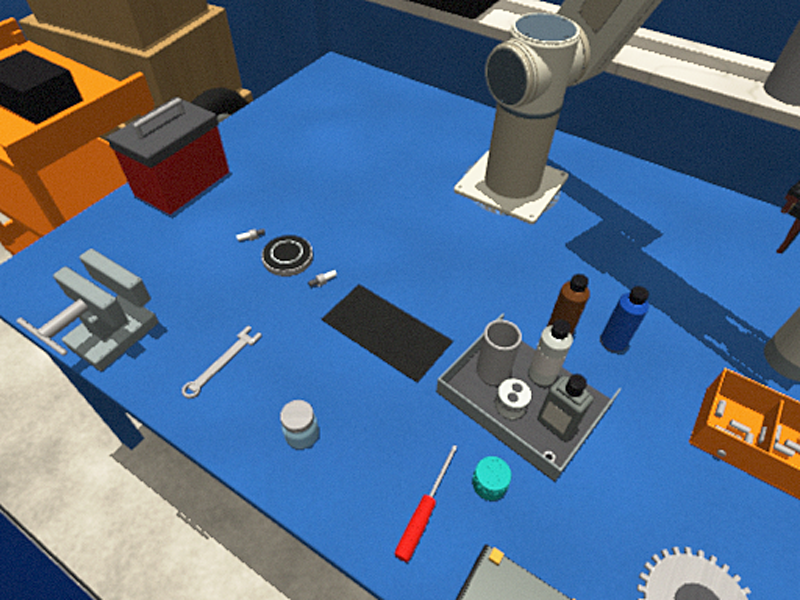

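View pics/side0.png

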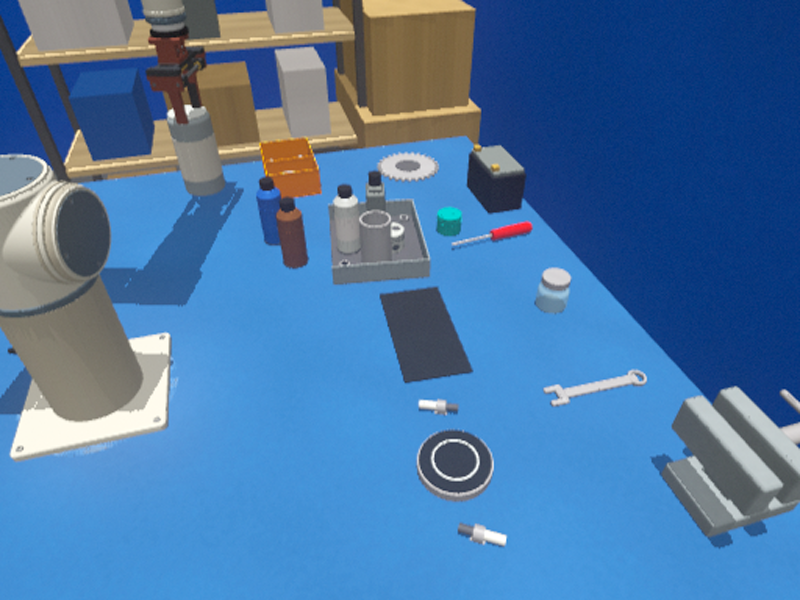

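Scene view: the can is at (553,350), the liner at (500,350), the bottle at (567,405) and the piston at (514,393). The mat is at (387,332) and the pad at (287,253). Possible confusions: the brown bottle (572,300) and blue can (627,318) for the can, and the turquoise piece (492,478) for the piston. I'll check these in close crops.

```bash
python3 - <<'E'
import cv2
def crop(n,x0,y0,w,h,s,out):
    im=cv2.imread(f"/tmp/{n}0.png")[y0:y0+h,x0:x0+w]
    im=cv2.resize(im,None,fx=s,fy=s,interpolation=cv2.INTER_CUBIC)
    for x in range((x0+9)//10*10,x0+w,10):
        cv2.putText(im,str(x),((x-x0)*s,8),0,.3,(0,255,255),1); im[::4,(x-x0)*s]=(0,255,255)
    for y in range((y0+9)//10*10,y0+h,10):
        cv2.putText(im,str(y),(0,(y-y0)*s),0,.3,(0,255,255),1); im[(y-y0)*s,::4]=(0,255,255)
    cv2.imwrite(out,im)
crop("scene",272,195,130,115,5,"pics/c1.png")
crop("side",205,105,80,80,7,"pics/c2.png")
E
```

```text
(no output)
```

View pics/c1.png

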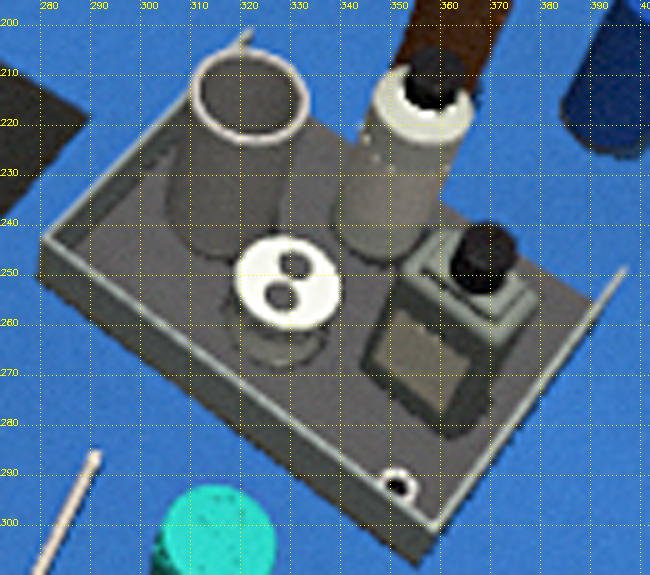

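View pics/c2.png

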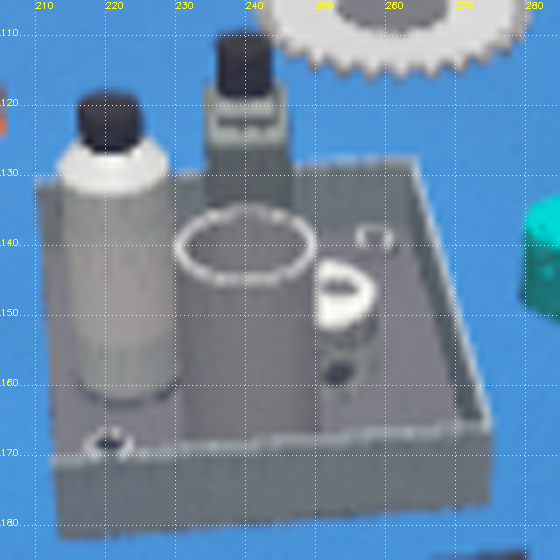

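Scene crop: can cap top at (359,207), liner rim centre (322,214), bottle cap top (369,244), piston crown (330,251). It's the white and metal can at the front, not brown or blue, and the silver piston. Side crop: can cap (221,119), liner rim (240,140), bottle cap (240,111).

```bash
cat > h.py <<'E'
import numpy as np, cv2
from workcell import get_obs, optics, ctrl
np.set_printoptions(precision=1,suppress=True)
def ray(c,u,v):
    K,T=c['intrinsics'],c['cam_to_world']
    d=np.linalg.solve(K,[u,v,1.]); return T[:3,3],T[:3,:3]@(d*[1,-1,-1])
def at(c,u,v,z):
    p,d=ray(c,u,v); return (p+d*(z-p[2])/d[2])[:2]
def proj(c,P):
    K,T=c['intrinsics'],c['cam_to_world']
    q=(np.asarray(P,float)-T[:3,3])@T[:3,:3]*[1,-1,-1]; q=q@K.T; return q[...,:2]/q[...,2:]
E
python3 - <<'E'
from h import *
s=optics.calibration("scene"); d=optics.calibration("side")
S={'can':(359.2,207.2,154),'liner':(322,214.2,119),'bottle':(369.4,244,144),'piston':(329.4,251.2,49),
'BL':(280.8,242.2,45),'BR':(359.2,300.2,45),'FR':(397.2,248.4,45),'FL':(322,201.2,45),
'pad':(288/1.5625,251/1.5625,20),'m1':(361/1.5625,286/1.5625,4),'m2':(452/1.5625,343/1.5625,4),'m3':(419/1.5625,381/1.5625,4),'m4':(323/1.5625,320/1.5625,4),'turq':(312.5-272+272,302,45)}
D={'can':(220.7,119.1,154),'liner':(240,140,119),'bottle':(240,110.5,144),'BL':(274.7,166,45),'BR':(263.5,128,45),'FL':(212.5,171,45),'pad':(455/1.5625,460/1.5625,20),'m1':(380/1.5625,294/1.5625,4),'m2':(436/1.5625,288/1.5625,4),'m3':(471/1.5625,371/1.5625,4),'m4':(404/1.5625,381/1.5625,4)}
for n,p in S.items(): print('S',n,at(s,*p))
for n,p in D.items(): print('D',n,at(d,*p))
E
```

```text
S can [477.6 294.2]
S liner [525.5 217.5]
S bottle [560.5 357.5]
S piston [572.9 275.9]
S BL [619.3 151.9]
S BR [654.8 396.4]
S FR [459.1 426.1]
S FL [426.1 182.3]
S pad [ 510.  -289.7]
S m1 [ 492.2 -108.5]
S m2 [512.6 122.6]
S m3 [620.8 114.3]
S m4 [ 607.7 -118.9]
S turq [722.8 302.7]
D can [482.9 294.5]
D liner [524.3 210.2]
D bottle [561.2 354.5]
D BL [619.4 146.2]
D BR [655.4 386.4]
D FL [424.9 174.5]
D pad [ 511.8 -298.3]
D m1 [507.2 115.1]
D m2 [620.7 102.3]
D m3 [ 604.4 -129.9]
D m4 [ 488.2 -120. ]
```

```bash
cat >> h.py <<'E'
from scipy.spatial.transform import Rotation as R
def to(x,y,z,yaw):
    o=get_obs(); r=R.from_rotvec(o['orientation']).as_matrix(); p=np.array(o['ee_pos'])
    Rt=np.array([[-np.sin(yaw),np.cos(yaw),0],[np.cos(yaw),np.sin(yaw),0],[0,0,-1]]).T
    t=r.T@(np.array([x,y,z])-p); dr=R.from_matrix(r.T@Rt).as_rotvec()
    np.set_printoptions(precision=3,suppress=True)
    print('t',round(o['t'],2),'at',p,'yaw',round(np.arctan2(r[1,1],r[0,1]),3),'w',round(o['width'],1),'F',o['ft_force'],'-> trans',t.round(1),'rot',dr)
E
python3 -c "
from h import *
d=optics.calibration('side');s=optics.calibration('scene')
print('brown',at(s,370,178.5,150),at(d,287/1.5625,204/1.5625,150))
to(490,270,340,-0.14)"
```

```text
brown [362.8 279.9] [360.4 261.7]
t 0.1 at [193.337 593.819 221.993] yaw 1.256 w 87.6 F [-0.243  0.063  0.989] -> trans [-382.3 -216.2 -117.7] rot [-0.001  0.001  1.396]
```

```bash
python3 -m jog '{"delta_rot":[[0,0,0.14],[0,0,0.28],[0,0,0.42],[0,0,0.56],[0,0,0.7]],"translation":[[-38,-22,-24],[-76,-43,-48],[-115,-65,-72],[-153,-86,-95],[-191,-108,-118]],"hand":[1,1,1,1,1]}'
python3 -c "
from h import *
to(490,270,340,-0.14)"
```

```text
t: 0.6
ee_pos: [342.4, 430.9, 341.4]
orientation: [-1.534, -2.742, 0.001]
ft_force: [0.8, 0.6, -0.2]
width: 87.6
t 0.6 at [342.432 430.894 341.369] yaw 0.551 w 87.6 F [ 0.764  0.604 -0.221] -> trans [-214.3   41.6    1.4] rot [-0.     0.     0.691]
```

```bash
python3 -m jog '{"delta_rot":[[0,0,0.14],[0,0,0.28],[0,0,0.42],[0,0,0.56],[0,0,0.69]],"translation":[[-43,8,0],[-86,17,0],[-129,25,1],[-171,33,1],[-214,42,1]],"hand":[1,1,1,1,1]}'
python3 -c "
from h import *
to(490,270,340,-0.14)
c=optics.calibration('wrist'); im=optics.get_image('wrist'); print(c)
cv2.imwrite('/tmp/w1.png',im[:,:,::-1]);cv2.imwrite('pics/w1.png',cv2.resize(im[:,:,::-1],(800,600),interpolation=cv2.INTER_CUBIC))"
```

```text
t: 1.1
ee_pos: [491.0, 271.3, 339.4]
orientation: [-2.371, -2.061, 0.001]
ft_force: [0.4, 0.6, -0.3]
width: 87.6
t 1.1 at [490.966 271.267 339.445] yaw -0.14 w 87.6 F [ 0.431  0.558 -0.305] -> trans [-1.4 -0.8 -0.6] rot [-0.  0.  0.]
{'intrinsics': array([[344.104,   0.   , 255.157],
       [  0.   , 344.104, 187.328],
       [  0.   ,   0.   ,   1.   ]]), 'cam_to_world': array([[  0.99 ,   0.132,   0.041, 502.417],
       [ -0.138,   0.95 ,   0.28 , 348.671],
       [ -0.002,  -0.283,   0.959, 501.501],
       [  0.   ,   0.   ,   0.   ,   1.   ]])}
```

View pics/w1.png

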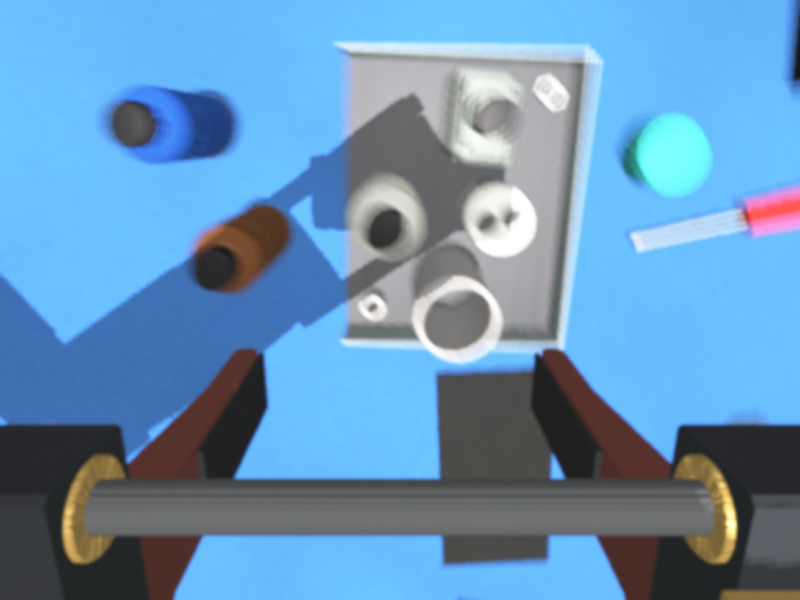

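The first frame is motion-blurred. The wrist camera shows the can at (384,228), liner (457,319), bottle (490,116) and piston (500,218), and the bottle's narrow side lies along tool y. I'll retake it at rest.

```bash
python3 -m jog '{"delta_rot":[[0,0,0],[0,0,0],[0,0,0]],"translation":[[0,0,0],[0,0,0],[0,0,0]],"hand":[1,1,1]}' >/dev/null
python3 -c "
from h import *
to(490,270,340,-0.14)
im=optics.get_image('wrist')[:,:,::-1]
cv2.imwrite('/tmp/w2.png',im);c=im[20:240,190:400];cv2.imwrite('pics/w2.png',cv2.resize(c,None,fx=2.7,fy=2.7,interpolation=cv2.INTER_CUBIC))"
```

```text
t 1.45 at [489.391 273.699 339.503] yaw -0.132 w 87.8 F [-0.342  0.582  0.553] -> trans [-3.6  1.1 -0.5] rot [-0.001  0.     0.008]
```

View pics/w2.png

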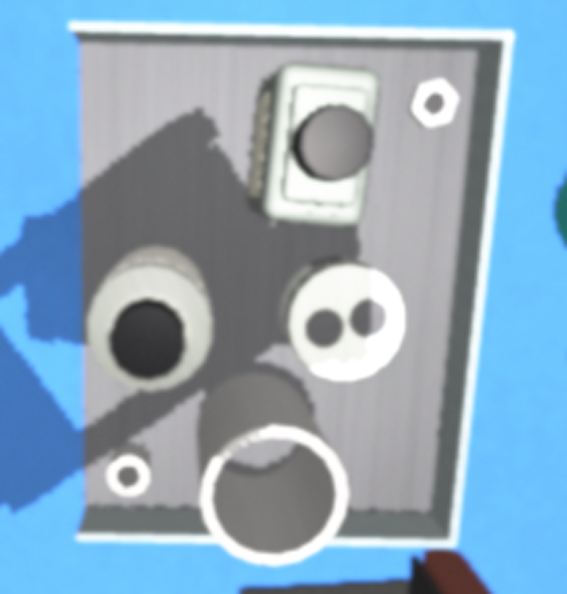

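```bash
python3 -c "
from h import *
c=optics.calibration('wrist')
px=lambda x,y:(190+x/2.7,20+y/2.7)
P={'can':(148,338,154),'liner':(275,494,119),'bottle':(335,142,144),'piston':(347,322,49),'b1':(285,66,109),'b2':(378,72,109),'b3':(360,222,109),'b4':(268,216,109),'RR':(512,32,45),'RL':(457,542,45),'FR':(70,26,45),'FL':(78,538,45)}
for n,(x,y,z) in P.items(): print(n,at(c,*px(x,y),z))
"
```

```text
can [481.7 295.3]
liner [525.2 214.8]
bottle [558.9 356.2]
piston [573.5 273.5]
b1 [547.5 387.4]
b2 [583.5 380.5]
b3 [572.3 324.2]
b4 [535.1 331.5]
RR [658.3 394.2]
RL [622.6 149.4]
FR [460.6 422.6]
FL [424.7 177.4]
```

```bash
python3 -c "
from h import *
to(481,295,250,-0.14)"
```

```text
t 1.5 at [489.388 273.804 339.577] yaw -0.132 w 87.9 F [0.844 0.076 0.114] -> trans [ 19.9 -11.1  89.6] rot [-0.     0.     0.008]
```

```bash
python3 -m jog '{"delta_rot":[[0,0,0],[0,0,0],[0,0,0],[0,0,0]],"translation":[[10,-6,45],[20,-11,90],[20,-11,90],[20,-11,90]],"hand":[1,1,1,1]}'
python3 -c "
from h import *
to(481,295,84,-0.14)
im=optics.get_image('wrist')[:,:,::-1]
cv2.imwrite('pics/w3.png',im)"
```

```text
t: 1.9
ee_pos: [481.5, 294.8, 250.0]
orientation: [-2.363, -2.07, 0.002]
ft_force: [-0.0, 0.3, -0.4]
width: 88.0
t 1.9 at [481.487 294.783 250.035] yaw -0.132 w 88.0 F [-0.026  0.308 -0.353] -> trans [  0.3  -0.3 166. ] rot [-0.001  0.001  0.008]
```

View pics/w3.png

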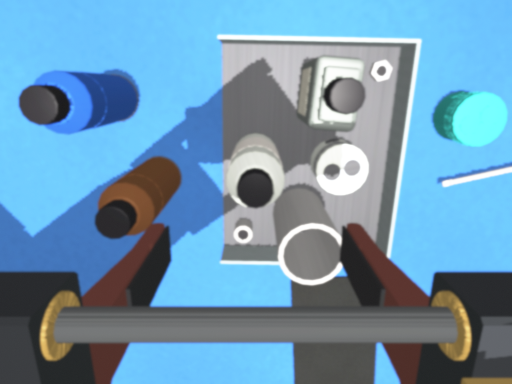

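The can cap (256,187) lies on the jaw centre line and both fingers clear the liner, so I'll descend and grip.

```bash
python3 -m jog '{"delta_rot":[[0,0,0],[0,0,0],[0,0,0],[0,0,0],[0,0,0]],"translation":[[0,0,45],[0,0,90],[0,0,130],[0,0,155],[0,0,165]],"hand":[1,1,1,1,1]}'
python3 -m jog '{"delta_rot":[[0,0,0],[0,0,0],[0,0,0],[0,0,0],[0,0,0]],"translation":[[0,0,1],[0,0,1],[0,0,1],[0,0,1],[0,0,1]],"hand":[1,0.2,-0.2,-0.5,-1]}'
python3 -m jog '{"delta_rot":[[0,0,0],[0,0,0],[0,0,0],[0,0,0],[0,0,0]],"translation":[[0,0,0],[0,0,0],[0,0,0],[0,0,0],[0,0,0]],"hand":[-1,-1,-1,-1,-1]}'
python3 -c "
from h import *
to(481,295,260,-0.14)"
```

```text
t: 2.45
ee_pos: [482.7, 294.3, 84.6]
orientation: [2.365, 2.068, 0.0]
ft_force: [0.2, 0.3, 0.4]
width: 87.5
t: 2.95
ee_pos: [482.6, 294.4, 84.7]
orientation: [2.365, 2.068, 0.002]
ft_force: [-0.1, -0.5, -0.2]
width: 59.5
t: 3.45
ee_pos: [482.3, 294.4, 84.1]
orientation: [2.365, 2.068, 0.001]
ft_force: [-1.9, 0.7, 6.0]
width: 51.5
t 3.45 at [482.257 294.355  84.124] yaw -0.134 w 51.5 F [-1.906  0.721  5.97 ] -> trans [   0.5   -1.3 -175.9] rot [ 0.    -0.     0.006]
```

```bash
python3 -m jog '{"delta_rot":[[0,0,0],[0,0,0],[0,0,0],[0,0,0],[0,0,0]],"translation":[[0,0,-15],[0,0,-50],[0,0,-95],[0,0,-130],[0,0,-150]],"hand":[-1,-1,-1,-1,-1]}'
python3 -c "
from h import *
to(551,-78,234,-0.134)"
```

```text
t: 3.95
ee_pos: [482.9, 294.6, 237.5]
orientation: [2.365, 2.067, 0.006]
ft_force: [0.7, -0.0, -1.7]
width: 51.8
t 3.95 at [482.897 294.599 237.509] yaw -0.134 w 51.8 F [ 0.708 -0.031 -1.69 ] -> trans [-360.2  117.3    3. ] rot [ 0.003 -0.002 -0.   ]
```

```bash
python3 -m jog '{"delta_rot":[[0,0,0],[0,0,0],[0,0,0],[0,0,0],[0,0,0]],"translation":[[-20,7,0],[-60,20,0],[-105,34,0],[-150,49,0],[-195,63,0]],"hand":[-1,-1,-1,-1,-1]}'
python3 -m jog '{"delta_rot":[[0,0,0],[0,0,0],[0,0,0],[0,0,0],[0,0,0]],"translation":[[-45,15,0],[-90,30,0],[-130,43,0],[-155,51,0],[-165,54,0]],"hand":[-1,-1,-1,-1,-1]}'
python3 -m jog '{"delta_rot":[[0,0,0],[0,0,0]],"translation":[[0,0,0],[0,0,0]],"hand":[-1,-1]}'
python3 -c "
from h import *
to(551,-78,84,-0.134)
for n in ('wrist','side'):
  im=optics.get_image(n)[:,:,::-1]
  cv2.imwrite(f'/tmp/{n}4.png',im)
a=cv2.imread('/tmp/wrist4.png');b=cv2.imread('/tmp/side4.png')[120:330,180:360];b=cv2.resize(b,None,fx=384/210,fy=384/210)
cv2.imwrite('pics/w4.png',np.hstack([a[:,:460],b]))"
```

```text
t: 4.45
ee_pos: [518.2, 90.8, 234.3]
orientation: [2.364, 2.068, 0.0]
ft_force: [0.7, 0.0, -2.8]
width: 51.5
t: 4.95
ee_pos: [549.9, -80.7, 234.1]
orientation: [2.368, 2.064, -0.0]
ft_force: [-0.7, 0.0, -1.7]
width: 51.6
t: 5.15
ee_pos: [549.5, -77.5, 233.7]
orientation: [-2.365, -2.067, 0.0]
ft_force: [-0.6, 0.8, -1.6]
width: 51.1
t 5.15 at [549.518 -77.478 233.727] yaw -0.134 w 51.1 F [-0.607  0.849 -1.596] -> trans [ -0.4   1.6 149.7] rot [-0.001 -0.     0.   ]
```

View pics/w4.png

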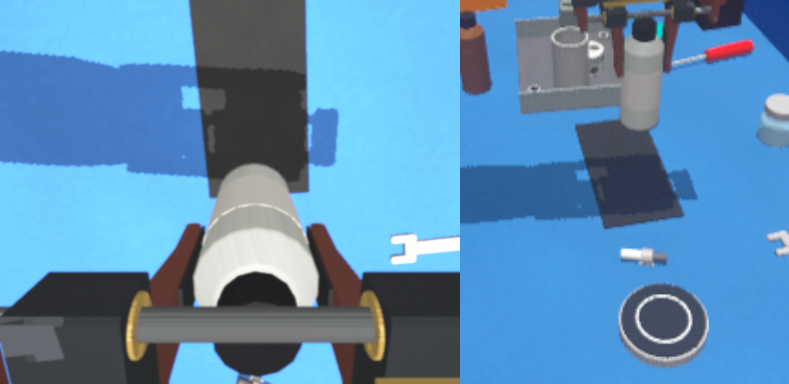

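The can hangs upright. The mat's near corners are at wrist pixels (210,191) and (308,191). I'll check the mat position from those.

```bash
python3 -c "
from h import *
c=optics.calibration('wrist')
print(at(c,210,191,4),at(c,308,191,4),at(c,191,0,4),at(c,302,0,4))
"
```

```text
[ 490.9 -111.5] [ 606.6 -126.7] [505.8  92.6] [618.4  77.8]
```

```bash
python3 -m jog '{"delta_rot":[[0,0,0],[0,0,0],[0,0,0],[0,0,0],[0,0,0]],"translation":[[0,0,30],[0,0,75],[0,0,115],[0,0,138],[0,0,146]],"hand":[-1,-1,-1,-1,-1]}'
python3 -m jog '{"delta_rot":[[0,0,0],[0,0,0],[0,0,0],[0,0,0]],"translation":[[0,0,1],[0,0,2],[0,0,3],[0,0,3]],"hand":[-1,-1,-1,-1]}'
python3 -c "
from h import *
to(551,-78,84,-0.134)"
```

```text
t: 5.75
ee_pos: [548.0, -76.7, 85.2]
orientation: [-2.361, -2.067, 0.005]
ft_force: [0.4, -0.7, -1.2]
width: 51.5
t: 6.15
ee_pos: [550.7, -78.3, 85.9]
orientation: [2.364, 2.067, 0.002]
ft_force: [1.1, -0.3, -2.6]
width: 51.1
t 6.15 at [550.714 -78.316  85.877] yaw -0.134 w 51.1 F [ 1.147 -0.3   -2.628] -> trans [0.4 0.2 1.9] rot [0.002 0.    0.   ]
```

```bash
python3 -m jog '{"delta_rot":[[0,0,0],[0,0,0],[0,0,0]],"translation":[[0,0,1],[0,0,1.5],[0,0,1.5]],"hand":[-1,-1,-1]}'
python3 -m jog '{"delta_rot":[[0,0,0],[0,0,0],[0,0,0],[0,0,0],[0,0,0]],"translation":[[0,0,0],[0,0,0],[0,0,0],[0,0,0],[0,0,0]],"hand":[-0.2,0.2,0.5,0.8,1]}'
python3 -m jog '{"delta_rot":[[0,0,0],[0,0,0],[0,0,0],[0,0,0],[0,0,0]],"translation":[[0,0,0],[0,0,-20],[0,0,-60],[0,0,-110],[0,0,-150]],"hand":[1,1,1,1,1]}'
python3 -c "
from h import *
to(560,356,234,-0.2)"
```

```text
t: 6.45
ee_pos: [550.4, -78.4, 84.1]
orientation: [2.365, 2.067, 0.001]
ft_force: [-1.6, 0.4, 5.3]
width: 51.3
t: 6.95
ee_pos: [549.9, -78.3, 83.1]
orientation: [2.365, 2.068, 0.0]
ft_force: [0.3, 0.1, -0.7]
width: 73.6
t: 7.45
ee_pos: [550.1, -78.3, 235.5]
orientation: [2.365, 2.067, 0.001]
ft_force: [0.7, -0.7, -0.2]
width: 87.8
t 7.45 at [550.121 -78.289 235.462] yaw -0.134 w 87.8 F [ 0.713 -0.748 -0.2  ] -> trans [431.7 -48.2   1.4] rot [ 0.001 -0.     0.066]
```

```bash
python3 -m jog '{"delta_rot":[[0,0,0],[0,0,0.02],[0,0,0.03],[0,0,0.05],[0,0,0.06]],"translation":[[30,-3,0],[80,-9,0],[130,-15,0],[180,-20,0],[230,-26,0]],"hand":[1,1,1,1,1]}'
python3 -c "
from h import *
to(560,356,234,-0.2)"
```

```text
t: 7.95
ee_pos: [554.7, 153.7, 233.3]
orientation: [2.427, 1.994, 0.001]
ft_force: [0.8, 0.2, 0.0]
width: 88.1
t 7.95 at [554.678 153.677 233.339] yaw -0.195 w 88.1 F [0.756 0.181 0.038] -> trans [199.5 -34.   -0.6] rot [ 0.    -0.     0.005]
```

```bash
python3 -m jog '{"delta_rot":[[0,0,0],[0,0,0],[0,0,0],[0,0,0],[0,0,0]],"translation":[[50,-9,0],[100,-17,0],[150,-26,0],[185,-32,0],[199,-34,0]],"hand":[1,1,1,1,1]}'
python3 -m jog '{"delta_rot":[[0,0,0],[0,0,0]],"translation":[[0,0,0],[0,0,0]],"hand":[1,1]}'
python3 -c "
from h import *
to(560,356,74,-0.2)
c=optics.calibration('wrist')
im=optics.get_image('wrist')[:,:,::-1]
cv2.imwrite('pics/w5.png',im)
p=proj(c,[[539,356,109],[581,356,109],[560,356,144]]);print(p)"
```

```text
t: 8.45
ee_pos: [559.3, 357.2, 232.9]
orientation: [-2.423, -1.999, -0.001]
ft_force: [-0.1, 0.2, -0.3]
width: 87.7
t: 8.65
ee_pos: [559.6, 352.5, 232.8]
orientation: [2.426, 1.996, -0.002]
ft_force: [-0.3, 0.0, -0.3]
width: 87.6
t 8.65 at [559.638 352.478 232.767] yaw -0.194 w 87.6 F [-0.316  0.002 -0.268] -> trans [  3.7  -0.2 158.8] rot [-0.001  0.001  0.006]
[[230.641 180.835]
 [278.68  171.791]
 [254.41  188.006]]
```

View pics/w5.png

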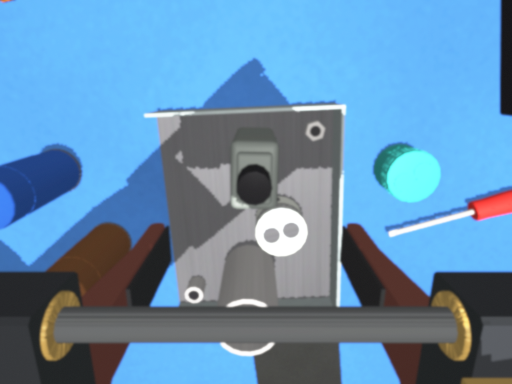

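The bottle cap is at (254,186), as predicted (254,188), with its sides square to the jaws. I'll grip it.

```bash
python3 -m jog '{"delta_rot":[[0,0,0],[0,0,0],[0,0,0],[0,0,0],[0,0,0]],"translation":[[3,0,45],[3,0,90],[3,0,130],[3,0,150],[3,0,158]],"hand":[1,1,1,1,1]}'
python3 -m jog '{"delta_rot":[[0,0,0],[0,0,0],[0,0,0],[0,0,0],[0,0,0]],"translation":[[0,0,0],[0,0,0],[0,0,0],[0,0,0],[0,0,0]],"hand":[0.5,0,-0.3,-0.6,-1]}'
python3 -m jog '{"delta_rot":[[0,0,0],[0,0,0],[0,0,0],[0,0,0],[0,0,0]],"translation":[[0,0,0],[0,0,0],[0,0,0],[0,0,0],[0,0,0]],"hand":[-1,-1,-1,-1,-1]}'
python3 -c "
from h import *
to(560,356,74,-0.2)"
python3 -m jog '{"delta_rot":[[0,0,0],[0,0,0],[0,0,0],[0,0,0],[0,0,0]],"translation":[[0,0,-15],[0,0,-50],[0,0,-95],[0,0,-130],[0,0,-150]],"hand":[-1,-1,-1,-1,-1]}'
python3 -c "
from h import *
to(558,-1,224,-0.134)"
```

```text
t: 9.2
ee_pos: [559.4, 353.7, 72.7]
orientation: [-2.428, -1.993, 0.007]
ft_force: [0.3, 0.9, 0.4]
width: 87.9
t: 9.7
ee_pos: [560.9, 356.9, 76.2]
orientation: [2.426, 1.996, 0.002]
ft_force: [0.7, 0.4, -0.2]
width: 51.2
t: 10.2
ee_pos: [560.5, 356.8, 75.6]
orientation: [-2.426, -1.996, -0.001]
ft_force: [-1.2, 0.8, 6.2]
width: 42.1
t 10.2 at [560.492 356.786  75.58 ] yaw -0.194 w 42.1 F [-1.184  0.764  6.233] -> trans [-0.9 -0.3  1.6] rot [ 0.    -0.     0.006]
t: 10.7
ee_pos: [561.3, 357.0, 229.0]
orientation: [2.426, 1.995, 0.006]
ft_force: [0.0, 0.6, -3.2]
width: 41.9
t 10.7 at [561.327 357.036 228.994] yaw -0.194 w 41.9 F [ 0.028  0.581 -3.179] -> trans [-352.    65.8    4.3] rot [ 0.003 -0.002 -0.06 ]
```

```bash
python3 -m jog '{"delta_rot":[[0,0,0],[0,0,0],[0,0,0],[0,0,0],[0,0,0]],"translation":[[-20,4,0],[-60,11,0],[-105,20,0],[-150,28,0],[-195,36,0]],"hand":[-1,-1,-1,-1,-1]}'
python3 -m jog '{"delta_rot":[[0,0,0],[0,0,0],[0,0,0],[0,0,0],[0,0,0]],"translation":[[-45,8,0],[-90,17,0],[-128,24,0],[-150,28,0],[-157,29,0]],"hand":[-1,-1,-1,-1,-1]}'
python3 -m jog '{"delta_rot":[[0,0,0],[0,0,0],[0,0,0]],"translation":[[0,0,0],[0,0,0],[0,0,0]],"hand":[-1,-1,-1]}'
python3 -c "
from h import *
to(558,-1,75.6,-0.194)"
```

```text
t: 11.2
ee_pos: [556.4, 155.4, 223.8]
orientation: [-2.425, -1.996, 0.004]
ft_force: [0.1, -0.3, -2.8]
width: 42.0
t: 11.7
ee_pos: [554.6, -4.4, 224.0]
orientation: [-2.428, -1.991, 0.004]
ft_force: [-0.4, 0.9, -3.9]
width: 41.9
t: 12.0
ee_pos: [556.1, -0.3, 224.9]
orientation: [-2.425, -1.997, 0.0]
ft_force: [0.5, 0.6, -3.3]
width: 41.5
t 12.0 at [556.147  -0.345 224.92 ] yaw -0.193 w 41.5 F [ 0.501  0.628 -3.332] -> trans [ -0.3   2.  149.3] rot [-0.001 -0.     0.001]
```

```bash
python3 -m jog '{"delta_rot":[[0,0,0],[0,0,0],[0,0,0],[0,0,0],[0,0,0]],"translation":[[0,1,30],[0,1,75],[0,1,115],[0,1,138],[0,1,146]],"hand":[-1,-1,-1,-1,-1]}' >/dev/null
python3 -m jog '{"delta_rot":[[0,0,0],[0,0,0],[0,0,0],[0,0,0]],"translation":[[0,0,1],[0,0,2],[0,0,2.5],[0,0,2.5]],"hand":[-1,-1,-1,-1]}'
python3 -m jog '{"delta_rot":[[0,0,0],[0,0,0],[0,0,0]],"translation":[[0,0,0.5],[0,0,0.8],[0,0,0.8]],"hand":[-1,-1,-1]}'
```

```text
t: 12.9
ee_pos: [558.2, -1.5, 77.9]
orientation: [2.425, 1.995, 0.003]
ft_force: [0.1, 0.1, -3.9]
width: 41.7
t: 13.2
ee_pos: [557.4, -1.6, 76.1]
orientation: [2.426, 1.996, 0.0]
ft_force: [0.7, -0.4, -3.1]
width: 41.8
```

```bash
python3 -m jog '{"delta_rot":[[0,0,0],[0,0,0],[0,0,0],[0,0,0]],"translation":[[0,0,0.5],[0,0,1],[0,0,1],[0,0,1]],"hand":[-1,-1,-1,-1]}'
```

```text
t: 13.6
ee_pos: [557.5, -1.4, 75.6]
orientation: [2.426, 1.996, 0.001]
ft_force: [-1.4, 2.3, 4.4]
width: 41.7
```

```bash
python3 -m jog '{"delta_rot":[[0,0,0],[0,0,0],[0,0,0],[0,0,0],[0,0,0]],"translation":[[0,0,0],[0,0,0],[0,0,0],[0,0,0],[0,0,0]],"hand":[-0.3,0.1,0.5,0.8,1]}'
python3 -m jog '{"delta_rot":[[0,0,0],[0,0,0],[0,0,0],[0,0,0],[0,0,0]],"translation":[[0,0,0],[0,0,-20],[0,0,-60],[0,0,-110],[0,0,-150]],"hand":[1,1,1,1,1]}'
python3 -c "
from h import *
to(525,215,224,-0.14)"
```

```text
t: 14.1
ee_pos: [557.5, -1.6, 74.9]
orientation: [2.426, 1.996, 0.0]
ft_force: [0.3, 0.1, -0.2]
width: 69.1
t: 14.6
ee_pos: [557.5, -1.5, 227.1]
orientation: [2.426, 1.995, 0.001]
ft_force: [0.3, 0.1, -0.6]
width: 87.7
t 14.6 at [557.548  -1.538 227.149] yaw -0.194 w 87.7 F [ 0.325  0.091 -0.616] -> trans [206.2 -73.7   3.1] rot [ 0.001 -0.    -0.054]
```

```bash
python3 -m jog '{"delta_rot":[[0,0,-0.01],[0,0,-0.03],[0,0,-0.05],[0,0,-0.054],[0,0,-0.054]],"translation":[[40,-14,0],[85,-31,0],[130,-47,0],[175,-63,0],[206,-74,0]],"hand":[1,1,1,1,1]}' >/dev/null
python3 -m jog '{"delta_rot":[[0,0,0],[0,0,0],[0,0,0]],"translation":[[0,0,0],[0,0,0],[0,0,0]],"hand":[1,1,1]}'
python3 -c "
from h import *
to(525,215,72,-0.14)
im=optics.get_image('wrist')[:,:,::-1]
c=optics.calibration('wrist');print(proj(c,[[525,215,119],[493,215,119],[557,215,119]]))
g=cv2.cvtColor(im,cv2.COLOR_BGR2GRAY);cv2.imwrite('pics/w6.png',im)
"
```

```text
t: 15.4
ee_pos: [524.4, 214.0, 224.7]
orientation: [2.372, 2.06, -0.001]
ft_force: [0.1, -1.1, 0.2]
width: 87.7
t 15.4 at [524.423 213.956 224.72 ] yaw -0.141 w 87.7 F [ 0.128 -1.092  0.166] -> trans [  1.2   0.5 152.7] rot [-0.     0.    -0.001]
[[255.109 184.667]
 [216.16  189.92 ]
 [294.425 179.365]]
```

View pics/w6.png

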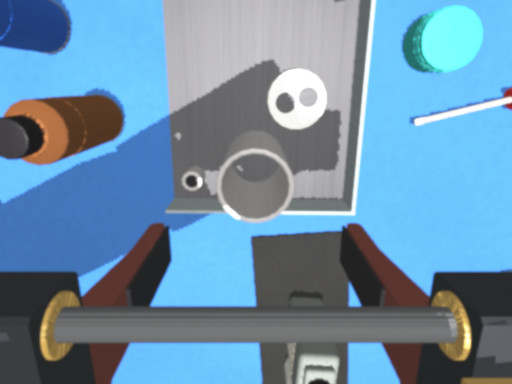

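The liner rim centre (256,184) matches the prediction (255,185). I'll grip it.

```bash
python3 -m jog '{"delta_rot":[[0,0,0],[0,0,0],[0,0,0],[0,0,0],[0,0,0]],"translation":[[1,0,45],[1,0,90],[1,0,130],[1,0,145],[1,0,152]],"hand":[1,1,1,1,1]}'
python3 -m jog '{"delta_rot":[[0,0,0],[0,0,0],[0,0,0],[0,0,0],[0,0,0]],"translation":[[0,0,0],[0,0,0],[0,0,0],[0,0,0],[0,0,0]],"hand":[0.8,0.5,0.3,0,-0.5]}'
python3 -m jog '{"delta_rot":[[0,0,0],[0,0,0],[0,0,0],[0,0,0],[0,0,0]],"translation":[[0,0,0],[0,0,0],[0,0,0],[0,0,0],[0,0,0]],"hand":[-1,-1,-1,-1,-1]}'
python3 -c "
from h import *
to(560,356,74,-0.2)"
python3 -m jog '{"delta_rot":[[0,0,0],[0,0,0],[0,0,0],[0,0,0],[0,0,0]],"translation":[[0,0,-15],[0,0,-45],[0,0,-80],[0,0,-105],[0,0,-120]],"hand":[-1,-1,-1,-1,-1]}'
python3 -c "
from h import *
to(564,78,192,-0.141)"
```

```text
t: 15.95
ee_pos: [524.2, 214.7, 71.6]
orientation: [-2.372, -2.058, 0.004]
ft_force: [0.0, -0.0, -0.0]
width: 88.0
t: 16.45
ee_pos: [525.3, 216.3, 74.4]
orientation: [2.371, 2.06, 0.003]
ft_force: [-2.4, 0.2, 6.8]
width: 64.7
t: 16.95
ee_pos: [525.3, 216.3, 74.4]
orientation: [2.371, 2.06, 0.003]
ft_force: [-1.9, -0.4, 7.0]
width: 64.5
t 16.95 at [525.306 216.311  74.423] yaw -0.14 w 64.5 F [-1.944 -0.403  7.048] -> trans [143.2  14.9   0.6] rot [ 0.002 -0.001  0.06 ]
t: 17.45
ee_pos: [525.2, 216.1, 196.0]
orientation: [2.37, 2.06, 0.005]
ft_force: [-0.4, 0.0, -4.5]
width: 64.4
t 17.45 at [525.203 216.12  196.037] yaw -0.14 w 64.4 F [-0.417  0.023 -4.479] -> trans [-131.4   57.7    4. ] rot [ 0.003 -0.001  0.001]
```

```bash
python3 -m jog '{"delta_rot":[[0,0,0],[0,0,0],[0,0,0],[0,0,0],[0,0,0]],"translation":[[-20,9,0],[-55,24,0],[-90,40,0],[-120,53,0],[-131,57.5,0]],"hand":[-1,-1,-1,-1,-1]}' >/dev/null
python3 -m jog '{"delta_rot":[[0,0,0],[0,0,0],[0,0,0]],"translation":[[0,0,0],[0,0,0],[0,0,0]],"hand":[-1,-1,-1]}'
python3 -m jog '{"delta_rot":[[0,0,0],[0,0,0],[0,0,0],[0,0,0],[0,0,0]],"translation":[[0,0,30],[0,0,70],[0,0,100],[0,0,113],[0,0,117]],"hand":[-1,-1,-1,-1,-1]}' 
python3 -m jog '{"delta_rot":[[0,0,0],[0,0,0],[0,0,0],[0,0,0]],"translation":[[0,0,1],[0,0,2],[0,0,2],[0,0,2]],"hand":[-1,-1,-1,-1]}'
```

```text
t: 18.25
ee_pos: [562.8, 79.3, 193.0]
orientation: [-2.37, -2.062, 0.0]
ft_force: [-0.4, 0.5, -4.5]
width: 64.9
t: 18.75
ee_pos: [562.2, 78.9, 74.6]
orientation: [-2.369, -2.061, 0.004]
ft_force: [-3.7, 1.0, 5.0]
width: 64.7
t: 19.15
ee_pos: [564.0, 78.2, 74.9]
orientation: [2.371, 2.06, 0.002]
ft_force: [0.2, -0.5, -4.2]
width: 64.7
```

```bash
python3 -m jog '{"delta_rot":[[0,0,0],[0,0,0],[0,0,0]],"translation":[[0,0,0.6],[0,0,1],[0,0,1]],"hand":[-1,-1,-1]}'
python3 -m jog '{"delta_rot":[[0,0,0],[0,0,0],[0,0,0],[0,0,0],[0,0,0]],"translation":[[0,0,0],[0,0,0],[0,0,0],[0,0,0],[0,0,0]],"hand":[0.5,0.7,0.9,1,1]}'
python3 -m jog '{"delta_rot":[[0,0,0],[0,0,0],[0,0,0],[0,0,0],[0,0,0]],"translation":[[0,0,0],[0,0,-20],[0,0,-60],[0,0,-110],[0,0,-150]],"hand":[1,1,1,1,1]}'
python3 -c "
from h import *
to(573,274,180,-0.14)"
```

```text
t: 19.45
ee_pos: [563.9, 78.2, 74.4]
orientation: [2.371, 2.06, 0.002]
ft_force: [-3.4, -0.0, 8.2]
width: 64.8
t: 19.95
ee_pos: [563.4, 78.1, 72.9]
orientation: [2.371, 2.06, 0.0]
ft_force: [-0.3, 0.1, 0.1]
width: 87.3
t: 20.45
ee_pos: [563.5, 78.2, 225.2]
orientation: [2.371, 2.06, 0.001]
ft_force: [1.1, 0.9, -0.0]
width: 87.9
t 20.45 at [563.474  78.153 225.16 ] yaw -0.14 w 87.9 F [ 1.117  0.888 -0.023] -> trans [195.2 -17.9  45.2] rot [ 0.001 -0.    -0.   ]
```

```bash
python3 -m jog '{"delta_rot":[[0,0,0],[0,0,0],[0,0,0],[0,0,0],[0,0,0]],"translation":[[40,-4,0],[90,-8,0],[140,-13,0],[180,-16,0],[195,-18,20]],"hand":[1,1,0.8,0.64,0.64]}' >/dev/null
python3 -m jog '{"delta_rot":[[0,0,0],[0,0,0],[0,0,0]],"translation":[[0,0,15],[0,0,25],[0,0,25]],"hand":[0.64,0.64,0.64]}'
python3 -c "
from h import *
to(573,274,14,-0.14)
im=optics.get_image('wrist')[:,:,::-1]
c=optics.calibration('wrist');print(proj(c,[[573,274,49]]))
cv2.imwrite('pics/w7.png',im)
"
```

```text
t: 21.25
ee_pos: [571.4, 271.9, 175.8]
orientation: [-2.372, -2.059, 0.006]
ft_force: [0.0, -0.0, -0.7]
width: 71.8
t 21.25 at [571.425 271.938 175.785] yaw -0.141 w 71.8 F [ 0.032 -0.003 -0.679] -> trans [  2.7   1.8 161.8] rot [-0.003  0.002 -0.001]
[[255.739 176.821]]
```

View pics/w7.png

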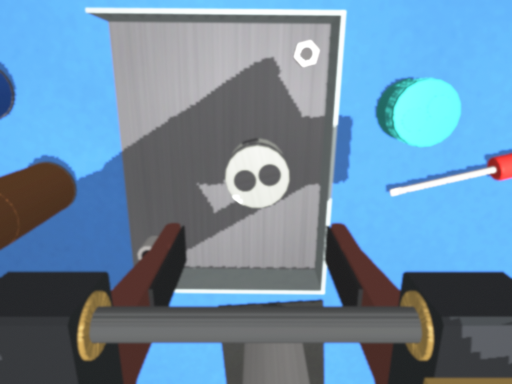

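```bash
python3 -m jog '{"delta_rot":[[0,0,0],[0,0,0],[0,0,0],[0,0,0],[0,0,0]],"translation":[[1,1,40],[1,1,80],[1,1,100],[1,1,110],[1,1,110]],"hand":[0.64,0.64,0.64,0.64,0.64]}' 
python3 -c "
from h import *
to(574,275,14,-0.14)"
```

```text
t: 21.8
ee_pos: [573.7, 273.6, 67.4]
orientation: [-2.372, -2.059, 0.002]
ft_force: [0.2, -0.4, -0.0]
width: 72.1
t 21.8 at [573.718 273.613  67.389] yaw -0.141 w 72.1 F [ 0.19  -0.39  -0.041] -> trans [ 1.5  0.1 53.4] rot [-0.001  0.001 -0.001]
```

```bash
python3 -m jog '{"delta_rot":[[0,0,0],[0,0,0],[0,0,0],[0,0,0],[0,0,0]],"translation":[[1,0,20],[1,0,38],[1,0,48],[1,0,52],[1,0,52]],"hand":[0.64,0.64,0.64,0.64,0.64]}'
python3 -m jog '{"delta_rot":[[0,0,0],[0,0,0],[0,0,0],[0,0,0],[0,0,0]],"translation":[[0,0,0],[0,0,0],[0,0,0],[0,0,0],[0,0,0]],"hand":[0.5,0.3,0,-0.5,-1]}'
python3 -m jog '{"delta_rot":[[0,0,0],[0,0,0],[0,0,0]],"translation":[[0,0,0],[0,0,0],[0,0,0]],"hand":[-1,-1,-1]}'
python3 -m jog '{"delta_rot":[[0,0,0],[0,0,0],[0,0,0],[0,0,0],[0,0,0]],"translation":[[0,0,-15],[0,0,-60],[0,0,-110],[0,0,-160],[0,0,-210]],"hand":[-1,-1,-1,-1,-1]}'
python3 -c "
from h import *
to(511,-294,225,-0.14)"
```

```text
t: 22.3
ee_pos: [573.8, 275.4, 15.6]
orientation: [-2.371, -2.06, 0.001]
ft_force: [-0.6, -0.4, -0.2]
width: 72.0
t: 22.8
ee_pos: [574.2, 275.7, 16.5]
orientation: [2.371, 2.061, 0.001]
ft_force: [-1.0, -0.2, 5.1]
width: 55.3
t: 23.1
ee_pos: [574.2, 275.7, 16.5]
orientation: [2.371, 2.061, 0.001]
ft_force: [-0.4, 0.3, 6.8]
width: 55.3
t: 23.6
ee_pos: [573.4, 275.2, 228.4]
orientation: [2.371, 2.061, -0.0]
ft_force: [0.9, 0.5, -1.8]
width: 55.2
t 23.6 at [573.384 275.238 228.408] yaw -0.14 w 55.2 F [ 0.899  0.511 -1.765] -> trans [-572.4   17.7    3.5] rot [-0.  0. -0.]
```

```bash
python3 -m jog '{"delta_rot":[[0,0,0],[0,0,0],[0,0,0],[0,0,0],[0,0,0]],"translation":[[-20,1,0],[-60,2,0],[-105,3,0],[-150,5,0],[-195,6,0]],"hand":[-1,-1,-1,-1,-1]}' >/dev/null
python3 -m jog '{"delta_rot":[[0,0,0],[0,0,0],[0,0,0],[0,0,0],[0,0,0]],"translation":[[-45,1,0],[-90,3,0],[-135,4,0],[-180,6,0],[-225,7,0]],"hand":[-1,-1,-1,-1,-1]}' >/dev/null
python3 -m jog '{"delta_rot":[[0,0,0],[0,0,0],[0,0,0],[0,0,0],[0,0,0]],"translation":[[-40,1,0],[-70,3,0],[-85,4,0],[-90,4,0],[-90,4,0]],"hand":[-1,-1,-1,-1,-1]}'
python3 -c "
from h import *
to(511,-294,100,-0.14)
im=optics.get_image('wrist')[:,:,::-1]
c=optics.calibration('wrist');print(proj(c,[[511,-294,20]]))
cv2.imwrite('/tmp/w8.png',im)
im2=optics.get_image('side')[:,:,::-1]
cv2.imwrite('pics/w8.png',np.hstack([im[:300,120:420],cv2.resize(im2[130:330,170:370],(300,300))]))
"
```

```text
t: 25.1
ee_pos: [519.1, -231.5, 225.5]
orientation: [-2.371, -2.059, 0.0]
ft_force: [-0.1, 0.0, -2.1]
width: 55.2
t 25.1 at [ 519.135 -231.53   225.513] yaw -0.141 w 55.2 F [-0.071  0.002 -2.06 ] -> trans [-63.1   0.8 125.5] rot [-0.001 -0.001 -0.001]
[[255.531 215.434]]
```

View pics/w8.png

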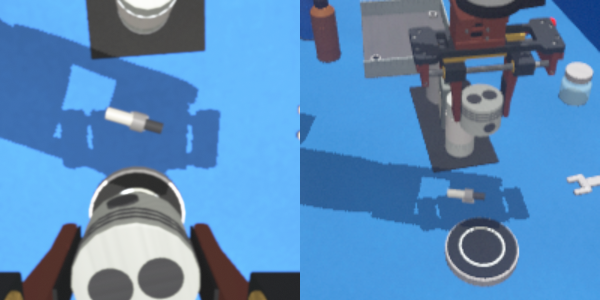

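The pad is half hidden behind the piston. I'll fly a little past it so the wrist camera sees all of it, and measure the ring.

```bash
python3 -m jog '{"delta_rot":[[0,0,0],[0,0,0],[0,0,0],[0,0,0],[0,0,0]],"translation":[[-25,0,0],[-65,0,0],[-105,0,0],[-130,0,0],[-140,0,0]],"hand":[-1,-1,-1,-1,-1]}' >/dev/null
python3 -m jog '{"delta_rot":[[0,0,0],[0,0,0],[0,0,0],[0,0,0]],"translation":[[0,0,0],[0,0,0],[0,0,0],[0,0,0]],"hand":[-1,-1,-1,-1]}'
python3 -c "
from h import *
im=optics.get_image('wrist')[:,:,::-1]
c=optics.calibration('wrist');p=proj(c,[[511,-294,20]])[0];print(p,get_obs()['ee_pos'])
cv2.imwrite('/tmp/w9.png',im)
u,v=p.astype(int);k=im[max(v-70,0):v+70,u-80:u+80];print(max(v-70,0),u-80)
cv2.imwrite('pics/w9.png',cv2.resize(k,None,fx=4,fy=4,interpolation=cv2.INTER_CUBIC))
"
```

```text
t: 26.1
ee_pos: [500.4, -369.2, 226.0]
orientation: [-2.37, -2.062, -0.0]
ft_force: [0.6, 0.7, -1.7]
width: 55.1
[255.2  87.8] [ 500.3 -369.4  226. ]
17 175
```

View pics/w9.png

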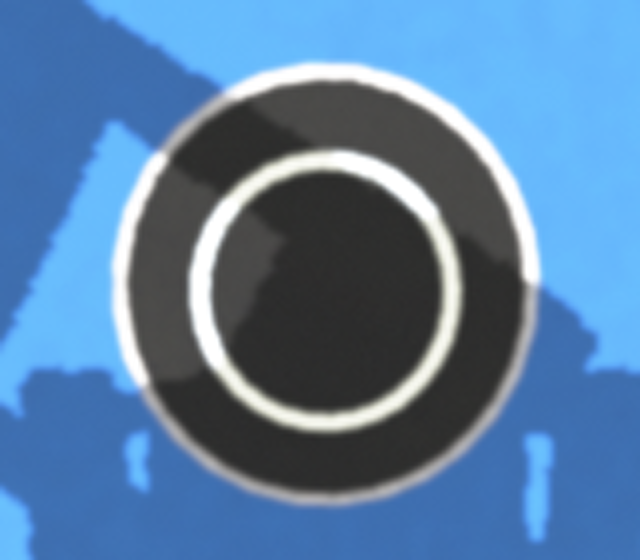

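```bash
python3 -c "
from h import *
c=optics.calibration('wrist');p=at(c,256.1,89.4,20);print(p)
to(*p,60,-0.14)"
```

```text
[ 511.7 -295.7]
t 26.15 at [ 500.324 -369.448  226.004] yaw -0.139 w 55.5 F [-0.393  0.582 -2.764] -> trans [ 74.6   1.1 166. ] rot [ 0.    -0.     0.001]
```

```bash
python3 -m jog '{"delta_rot":[[0,0,0],[0,0,0],[0,0,0],[0,0,0],[0,0,0]],"translation":[[25,0,10],[55,1,40],[75,1,80],[75,1,120],[75,1,150]],"hand":[-1,-1,-1,-1,-1]}' >/dev/null
python3 -m jog '{"delta_rot":[[0,0,0],[0,0,0],[0,0,0]],"translation":[[0,0,10],[0,0,10],[0,0,10]],"hand":[-1,-1,-1]}'
python3 -c "
from h import *
to(511.7,-295.5,32.5,-0.14)"
```

```text
t: 26.95
ee_pos: [512.4, -296.8, 67.1]
orientation: [2.37, 2.059, 0.001]
ft_force: [0.7, -0.0, -1.7]
width: 55.6
t 26.95 at [ 512.417 -296.833   67.124] yaw -0.14 w 55.6 F [ 0.716 -0.05  -1.731] -> trans [ 1.2 -1.  34.6] rot [ 0.002  0.001 -0.   ]
```

```bash
python3 -m jog '{"delta_rot":[[0,0,0],[0,0,0],[0,0,0],[0,0,0],[0,0,0]],"translation":[[0.5,-0.5,12],[0.5,-0.5,22],[0.5,-0.5,29],[0.5,-0.5,31],[0.5,-0.5,31]],"hand":[-1,-1,-1,-1,-1]}'
python3 -m jog '{"delta_rot":[[0,0,0],[0,0,0],[0,0,0],[0,0,0]],"translation":[[0,0,1],[0,0,2],[0,0,2],[0,0,2]],"hand":[-1,-1,-1,-1]}'
python3 -c "
from h import *
to(511.7,-295.5,32.5,-0.14)"
```

```text
t: 27.45
ee_pos: [510.8, -295.6, 34.4]
orientation: [-2.371, -2.06, 0.0]
ft_force: [0.4, 0.2, -1.2]
width: 55.1
t: 27.85
ee_pos: [511.2, -295.8, 33.0]
orientation: [2.371, 2.06, 0.0]
ft_force: [-0.8, -0.9, -2.1]
width: 55.4
t 27.85 at [ 511.151 -295.792   33.035] yaw -0.14 w 55.4 F [-0.763 -0.921 -2.13 ] -> trans [0.4 0.5 0.5] rot [ 0.  0. -0.]
```

```bash
python3 -m jog '{"delta_rot":[[0,0,0],[0,0,0],[0,0,0]],"translation":[[0.4,0.4,0.6],[0.4,0.4,1],[0.4,0.4,1]],"hand":[-1,-1,-1]}'
python3 -m jog '{"delta_rot":[[0,0,0],[0,0,0],[0,0,0],[0,0,0],[0,0,0]],"translation":[[0,0,0],[0,0,0],[0,0,0],[0,0,0],[0,0,0]],"hand":[0.3,0.5,0.6,0.7,0.7]}'
python3 -m jog '{"delta_rot":[[0,0,0],[0,0,0],[0,0,0],[0,0,0],[0,0,0]],"translation":[[0,0,0],[0,0,-20],[0,0,-60],[0,0,-110],[0,0,-150]],"hand":[0.7,0.7,0.8,1,1]}'
python3 -m jog '{"delta_rot":[[0,0,0],[0,0,0],[0,0,0],[0,0,0],[0,0,0]],"translation":[[0,0,-40],[0,0,-40],[0,0,-40],[0,0,-40],[0,0,-40]],"hand":[1,1,1,1,1]}'
python3 -c "
from h import *
im=optics.get_image('wrist')[:,:,::-1]
c=optics.calibration('wrist');p=proj(c,[[511.7,-295.5,65],[511.7,-295.5,20]]);print(p,get_obs()['ee_pos'])
u,v=p[0].astype(int);v0=max(v-70,0);k=im[v0:v+70,u-80:u+80];print(v0,u-80)
cv2.imwrite('pics/w10.png',cv2.resize(k,None,fx=4,fy=4,interpolation=cv2.INTER_CUBIC))
"
```

```text
t: 28.15
ee_pos: [511.6, -295.5, 32.5]
orientation: [2.371, 2.061, -0.0]
ft_force: [-1.2, 0.1, 4.4]
width: 55.3
t: 28.65
ee_pos: [511.5, -295.4, 31.8]
orientation: [-2.371, -2.06, 0.0]
ft_force: [0.3, -0.0, 0.3]
width: 74.8
t: 29.15
ee_pos: [511.7, -295.5, 184.1]
orientation: [2.371, 2.06, 0.0]
ft_force: [0.9, -0.5, -0.5]
width: 87.3
t: 29.65
ee_pos: [510.6, -294.9, 220.1]
orientation: [-2.369, -2.059, 0.002]
ft_force: [-0.1, 0.6, 0.3]
width: 87.9
[[256.4 172.3]
 [256.5 162.3]] [ 510.7 -294.9  220.2]
102 176
```

View pics/w10.png

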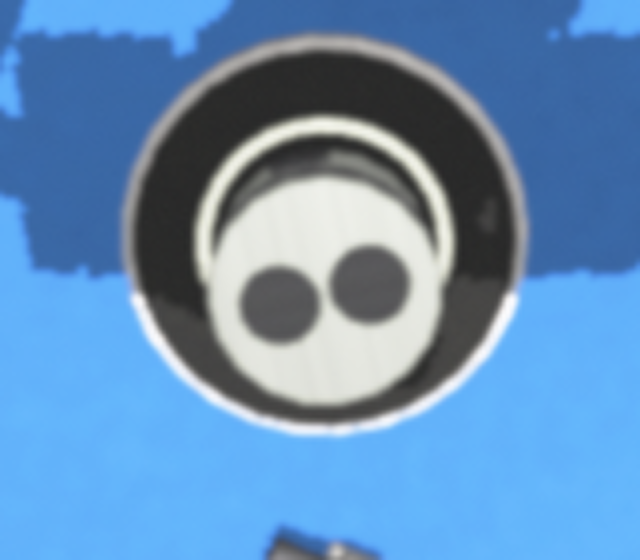

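The crown centre is at crop (325,290). After height correction it is about 1 mm from the ring centre (325,246), so the piston is standing centred. Now I'll return the liner.

```bash
python3 -m jog '{"delta_rot":[[0,0,0],[0,0,0],[0,0,0],[0,0,0],[0,0,0]],"translation":[[30,0,-5],[80,0,-5],[130,0,-5],[180,0,-5],[225,0,-5]],"hand":[1,1,1,1,1]}'
python3 -c "
from h import *
to(563.9,78.2,225,-0.14)"
```

```text
t: 30.2
ee_pos: [542.4, -70.5, 225.9]
orientation: [-2.37, -2.06, 0.002]
ft_force: [0.8, -0.0, -0.2]
width: 87.9
t 30.2 at [542.413 -70.477 225.855] yaw -0.14 w 87.9 F [ 0.821 -0.038 -0.227] -> trans [150.2   0.5   0.9] rot [-0.002 -0.    -0.   ]
```

```bash
python3 -m jog '{"delta_rot":[[0,0,0],[0,0,0],[0,0,0],[0,0,0],[0,0,0]],"translation":[[45,0,0],[90,0,0],[130,0.5,0],[148,0.5,0],[150,0.5,0]],"hand":[1,1,1,1,1]}' >/dev/null
python3 -m jog '{"delta_rot":[[0,0,0],[0,0,0],[0,0,0]],"translation":[[0,0,0],[0,0,0],[0,0,0]],"hand":[1,1,1]}'
python3 -c "
from h import *
to(563.9,78.2,74.4,-0.14)"
```

```text
t: 31.0
ee_pos: [564.2, 74.6, 226.7]
orientation: [-2.373, -2.059, 0.001]
ft_force: [-0.3, -0.9, -0.4]
width: 87.8
t 31.0 at [564.155  74.569 226.675] yaw -0.142 w 87.8 F [-0.33  -0.882 -0.358] -> trans [  3.6  -0.7 152.3] rot [-0.     0.    -0.002]
```

```bash
python3 -m jog '{"delta_rot":[[0,0,0],[0,0,0],[0,0,0],[0,0,0],[0,0,0]],"translation":[[2,0,40],[2,0,85],[2,0,115],[2,0,130],[2,0,130]],"hand":[1,1,1,1,1]}' >/dev/null
python3 -m jog '{"delta_rot":[[0,0,0],[0,0,0],[0,0,0]],"translation":[[0,0,0],[0,0,0],[0,0,0]],"hand":[1,1,1]}'
python3 -c "
from h import *
to(563.9,78.2,74.4,-0.14)"
```

```text
t: 31.8
ee_pos: [565.7, 77.9, 98.5]
orientation: [2.37, 2.06, 0.004]
ft_force: [0.1, 0.3, 0.3]
width: 88.1
t 31.8 at [565.742  77.897  98.499] yaw -0.14 w 88.1 F [0.084 0.254 0.266] -> trans [ 0.  -1.9 24.1] rot [ 0.003 -0.001 -0.   ]
```

```bash
python3 -m jog '{"delta_rot":[[0,0,0],[0,0,0],[0,0,0],[0,0,0],[0,0,0]],"translation":[[0,-1,10],[0,-1,18],[0,-1,22],[0,-1,23],[0,-1,23]],"hand":[1,1,1,1,1]}' 
python3 -m jog '{"delta_rot":[[0,0,0],[0,0,0],[0,0,0],[0,0,0],[0,0,0]],"translation":[[0,0,0],[0,0,0],[0,0,0],[0,0,0],[0,0,0]],"hand":[0.8,0.5,0.3,0,-0.5]}'
python3 -m jog '{"delta_rot":[[0,0,0],[0,0,0],[0,0,0],[0,0,0]],"translation":[[0,0,0],[0,0,0],[0,0,0],[0,0,0]],"hand":[-1,-1,-1,-1]}'
python3 -c "
from h import *
to(563.9,78.2,74.4,-0.14)"
```

```text
t: 32.3
ee_pos: [563.4, 78.0, 73.5]
orientation: [-2.371, -2.06, 0.001]
ft_force: [0.2, -0.1, -0.0]
width: 88.0
t: 32.8
ee_pos: [563.6, 78.0, 74.1]
orientation: [2.371, 2.061, 0.0]
ft_force: [-1.5, -0.4, 1.8]
width: 64.5
t: 33.2
ee_pos: [563.6, 78.0, 74.0]
orientation: [-2.371, -2.061, 0.0]
ft_force: [-1.7, 0.0, 4.4]
width: 64.6
t 33.2 at [563.596  77.979  73.999] yaw -0.14 w 64.6 F [-1.73   0.039  4.395] -> trans [ 0.3  0.3 -0.4] rot [-0.  0.  0.]
```

```bash
python3 -m jog '{"delta_rot":[[0,0,0],[0,0,0],[0,0,0],[0,0,0],[0,0,0]],"translation":[[0,0,-15],[0,0,-45],[0,0,-80],[0,0,-110],[0,0,-120]],"hand":[-1,-1,-1,-1,-1]}' >/dev/null
python3 -m jog '{"delta_rot":[[0,0,0],[0,0,0],[0,0,0],[0,0,0],[0,0,0]],"translation":[[20,-9,0],[55,-24,0],[90,-39,0],[122,-53,0],[131.4,-57.2,0]],"hand":[-1,-1,-1,-1,-1]}' >/dev/null
python3 -m jog '{"delta_rot":[[0,0,0],[0,0,0],[0,0,0],[0,0,0],[0,0,0]],"translation":[[0,0,0],[0,0,15],[0,0,40],[0,0,60],[0,0,60]],"hand":[-1,-1,-1,-1,-1]}' >/dev/null
python3 -m jog '{"delta_rot":[[0,0,0],[0,0,0],[0,0,0]],"translation":[[0,0,0],[0,0,0],[0,0,0]],"hand":[-1,-1,-1]}'
python3 -c "
from h import *
to(525.3,216.1,74.0,-0.14)"
```

```text
t: 35.0
ee_pos: [526.2, 216.0, 135.0]
orientation: [2.371, 2.06, 0.003]
ft_force: [-0.3, 0.3, -4.0]
width: 64.5
t 35.0 at [526.172 216.041 135.025] yaw -0.14 w 64.5 F [-0.304  0.276 -3.976] -> trans [-0.1 -1.  61. ] rot [ 0.002 -0.001 -0.   ]
```

```bash
python3 -m jog '{"delta_rot":[[0,0,0],[0,0,0],[0,0,0],[0,0,0],[0,0,0]],"translation":[[0,-0.5,20],[0,-0.5,42],[0,-0.5,54],[0,-0.5,58],[0,-0.5,58]],"hand":[-1,-1,-1,-1,-1]}' >/dev/null
python3 -m jog '{"delta_rot":[[0,0,0],[0,0,0],[0,0,0],[0,0,0]],"translation":[[0,0,0],[0,0,1],[0,0,2],[0,0,2]],"hand":[-1,-1,-1,-1]}'
python3 -c "
from h import *
to(525.3,216.1,74.0,-0.14)"
```

```text
t: 35.9
ee_pos: [524.9, 216.2, 74.1]
orientation: [2.371, 2.061, 0.001]
ft_force: [0.2, -0.2, -3.6]
width: 64.6
t 35.9 at [524.938 216.18   74.144] yaw -0.14 w 64.6 F [ 0.212 -0.203 -3.646] -> trans [-0.   0.4  0.1] rot [ 0. -0.  0.]
```

```bash
python3 -m jog '{"delta_rot":[[0,0,0],[0,0,0],[0,0,0]],"translation":[[0,0.4,0.5],[0,0.4,0.9],[0,0.4,0.9]],"hand":[-1,-1,-1]}'
python3 -m jog '{"delta_rot":[[0,0,0],[0,0,0],[0,0,0],[0,0,0],[0,0,0]],"translation":[[0,0,0],[0,0,0],[0,0,0],[0,0,0],[0,0,0]],"hand":[0.5,0.7,0.9,1,1]}'
python3 -m jog '{"delta_rot":[[0,0,0],[0,0,0],[0,0,0],[0,0,0],[0,0,0]],"translation":[[0,0,0],[0,0,-20],[0,0,-60],[0,0,-110],[0,0,-150]],"hand":[1,1,1,1,1]}'
python3 -c "
from h import *
to(557.5,-1.5,225,-0.194)"
```

```text
t: 36.2
ee_pos: [525.1, 216.2, 74.0]
orientation: [-2.371, -2.06, 0.0]
ft_force: [-4.2, -0.4, 6.5]
width: 64.8
t: 36.7
ee_pos: [525.5, 216.1, 73.0]
orientation: [2.371, 2.06, 0.001]
ft_force: [0.0, -0.9, 0.3]
width: 87.8
t: 37.2
ee_pos: [525.5, 216.1, 225.3]
orientation: [2.371, 2.06, 0.002]
ft_force: [0.5, 0.7, -0.9]
width: 87.8
t 37.2 at [525.471 216.145 225.263] yaw -0.14 w 87.8 F [ 0.531  0.717 -0.853] -> trans [-211.    62.1    0.2] rot [ 0.001 -0.001  0.054]
```

Liner is back to within 0.3 mm of where it was gripped. Next, the bottle.

```bash
python3 -m jog '{"delta_rot":[[0,0,0.01],[0,0,0.03],[0,0,0.05],[0,0,0.054],[0,0,0.054]],"translation":[[-40,12,0],[-88,26,0],[-135,40,0],[-180,53,0],[-211,62,0]],"hand":[1,1,1,1,1]}' >/dev/null
python3 -m jog '{"delta_rot":[[0,0,0],[0,0,0],[0,0,0],[0,0,0],[0,0,0]],"translation":[[0,0,0],[0,0,0],[0,0,40],[0,0,85],[0,0,120]],"hand":[1,1,1,1,1]}' >/dev/null
python3 -m jog '{"delta_rot":[[0,0,0],[0,0,0],[0,0,0]],"translation":[[0,0,0],[0,0,0],[0,0,0]],"hand":[1,1,1]}'
python3 -c "
from h import *
to(557.5,-1.5,75.5,-0.194)"
```

```text
t: 38.5
ee_pos: [558.6, -0.9, 104.9]
orientation: [2.424, 1.996, 0.004]
ft_force: [0.2, -0.4, 0.3]
width: 87.9
t 38.5 at [558.603  -0.861 104.895] yaw -0.193 w 87.9 F [ 0.182 -0.435  0.318] -> trans [-0.9 -1.  29.4] rot [ 0.003 -0.001  0.001]
```

```bash
python3 -m jog '{"delta_rot":[[0,0,0],[0,0,0],[0,0,0],[0,0,0],[0,0,0]],"translation":[[-0.5,0,12],[-0.5,0,22],[-0.5,0,27],[-0.5,0,29],[-0.5,0,29]],"hand":[1,1,1,1,1]}' >/dev/null
python3 -m jog '{"delta_rot":[[0,0,0],[0,0,0],[0,0,0],[0,0,0],[0,0,0]],"translation":[[0,0,0],[0,0,0],[0,0,0],[0,0,0],[0,0,0]],"hand":[0.5,0,-0.3,-0.6,-1]}'
python3 -m jog '{"delta_rot":[[0,0,0],[0,0,0],[0,0,0],[0,0,0],[0,0,0]],"translation":[[0,0,0],[0,0,0],[0,0,0],[0,0,0],[0,0,0]],"hand":[-1,-1,-1,-1,-1]}'
python3 -c "
from h import *
to(557.5,-1.4,75.6,-0.194)"
python3 -m jog '{"delta_rot":[[0,0,0],[0,0,0],[0,0,0],[0,0,0],[0,0,0]],"translation":[[0,0,-15],[0,0,-50],[0,0,-95],[0,0,-130],[0,0,-150]],"hand":[-1,-1,-1,-1,-1]}'
```

```text
t: 39.5
ee_pos: [557.1, -2.0, 74.1]
orientation: [2.426, 1.996, 0.0]
ft_force: [-0.7, 0.7, -0.0]
width: 51.3
t: 40.0
ee_pos: [557.0, -2.0, 74.0]
orientation: [-2.426, -1.996, 0.0]
ft_force: [-0.8, -0.3, 0.5]
width: 41.8
t 40.0 at [557.029  -2.009  74.003] yaw -0.194 w 41.8 F [-0.761 -0.318  0.481] -> trans [ 0.7  0.3 -1.6] rot [-0.  0. -0.]
t: 40.5
ee_pos: [558.0, -2.0, 227.9]
orientation: [2.424, 1.994, 0.005]
ft_force: [0.4, -0.0, -3.8]
width: 42.0
```

```bash
python3 -m jog '{"delta_rot":[[0,0,0],[0,0,0],[0,0,0],[0,0,0],[0,0,0]],"translation":[[20,-4,0],[60,-11,0],[105,-20,0],[150,-28,0],[195,-36.3,0]],"hand":[-1,-1,-1,-1,-1]}' >/dev/null
python3 -m jog '{"delta_rot":[[0,0,0],[0,0,0],[0,0,0],[0,0,0],[0,0,0]],"translation":[[45,-8,0],[90,-17,0],[128,-24,0],[150,-28,0],[157,-29.3,0]],"hand":[-1,-1,-1,-1,-1]}' >/dev/null
python3 -m jog '{"delta_rot":[[0,0,0],[0,0,0],[0,0,0],[0,0,0],[0,0,0]],"translation":[[0,0,0],[0,0,20],[0,0,55],[0,0,85],[0,0,90]],"hand":[-1,-1,-1,-1,-1]}' >/dev/null
python3 -m jog '{"delta_rot":[[0,0,0],[0,0,0],[0,0,0]],"translation":[[0,0,0],[0,0,0],[0,0,0]],"hand":[-1,-1,-1]}'
python3 -c "
from h import *
to(560.5,356.2,74.0,-0.194)"
```

```text
t: 42.3
ee_pos: [561.8, 356.3, 136.1]
orientation: [2.426, 1.995, 0.005]
ft_force: [-0.8, 0.2, -4.2]
width: 41.8
t 42.3 at [561.78  356.321 136.088] yaw -0.194 w 41.8 F [-0.819  0.183 -4.194] -> trans [-0.5 -1.4 62.1] rot [ 0.002 -0.002 -0.   ]
```

```bash
python3 -m jog '{"delta_rot":[[0,0,0],[0,0,0],[0,0,0],[0,0,0],[0,0,0]],"translation":[[0,-0.5,20],[0,-0.5,42],[0,-0.5,54],[0,-0.5,58],[0,-0.5,58]],"hand":[-1,-1,-1,-1,-1]}' >/dev/null
python3 -m jog '{"delta_rot":[[0,0,0],[0,0,0],[0,0,0],[0,0,0]],"translation":[[0,0,0],[0,0,1],[0,0,2],[0,0,2]],"hand":[-1,-1,-1,-1]}'
python3 -c "
from h import *
to(560.5,356.2,74.0,-0.194)"
```

```text
t: 43.2
ee_pos: [560.1, 356.2, 74.2]
orientation: [2.426, 1.996, 0.001]
ft_force: [0.5, 0.2, -3.4]
width: 42.2
t 43.2 at [560.148 356.219  74.24 ] yaw -0.194 w 42.2 F [ 0.475  0.172 -3.356] -> trans [0.  0.3 0.2] rot [ 0. -0. -0.]
```

```bash
python3 -m jog '{"delta_rot":[[0,0,0],[0,0,0],[0,0,0]],"translation":[[0,0.4,0.5],[0,0.4,1],[0,0.4,1]],"hand":[-1,-1,-1]}'
python3 -m jog '{"delta_rot":[[0,0,0],[0,0,0],[0,0,0],[0,0,0],[0,0,0]],"translation":[[0,0,0],[0,0,0],[0,0,0],[0,0,0],[0,0,0]],"hand":[-0.3,0.1,0.5,0.8,1]}'
python3 -m jog '{"delta_rot":[[0,0,0],[0,0,0],[0,0,0],[0,0,0],[0,0,0]],"translation":[[0,0,0],[0,0,-20],[0,0,-60],[0,0,-110],[0,0,-160]],"hand":[1,1,1,1,1]}'
python3 -c "
from h import *
to(550.2,-78.4,235,-0.134)"
```

```text
t: 43.5
ee_pos: [560.3, 356.2, 74.1]
orientation: [-2.426, -1.996, -0.0]
ft_force: [-3.3, -0.1, 5.6]
width: 42.1
t: 44.0
ee_pos: [560.6, 356.1, 73.0]
orientation: [2.426, 1.996, 0.0]
ft_force: [0.7, -0.2, 0.3]
width: 69.1
t: 44.5
ee_pos: [560.0, 355.8, 234.1]
orientation: [-2.426, -1.996, 0.002]
ft_force: [-0.2, 0.2, 0.4]
width: 87.8
t 44.5 at [560.013 355.766 234.089] yaw -0.194 w 87.8 F [-0.246  0.195  0.404] -> trans [-427.9   74.1   -0.6] rot [-0.001  0.001 -0.06 ]
```

Bottle is back. Now the can.

```bash
python3 -m jog '{"delta_rot":[[0,0,0],[0,0,0],[0,0,0],[0,0,0],[0,0,0]],"translation":[[-30,5,-2],[-75,13,-2],[-120,21,-2],[-165,29,-2],[-210,36,-2]],"hand":[1,1,1,1,1]}' >/dev/null
python3 -m jog '{"delta_rot":[[0,0,-0.02],[0,0,-0.04],[0,0,-0.06],[0,0,-0.06],[0,0,-0.06]],"translation":[[-45,8,0],[-90,16,0],[-135,24,0],[-180,32,0],[-217,38,0]],"hand":[1,1,1,1,1]}' >/dev/null
python3 -m jog '{"delta_rot":[[0,0,0],[0,0,0],[0,0,0],[0,0,0],[0,0,0]],"translation":[[0,0,0],[0,0,0],[0,0,0],[0,0,0],[0,0,0]],"hand":[1,1,1,1,1]}'
python3 -c "
from h import *
to(550.2,-78.4,84,-0.134)"
```

```text
t: 46.0
ee_pos: [550.8, -76.0, 235.0]
orientation: [-2.363, -2.07, -0.0]
ft_force: [-0.2, -0.2, -0.4]
width: 87.8
t 46.0 at [550.832 -76.012 234.964] yaw -0.132 w 87.8 F [-0.174 -0.213 -0.388] -> trans [ -2.5  -0.3 151. ] rot [-0.    -0.     0.002]
```

```bash
python3 -m jog '{"delta_rot":[[0,0,0],[0,0,0],[0,0,0],[0,0,0],[0,0,0]],"translation":[[-1.5,0,40],[-1.5,0,80],[-1.5,0,110],[-1.5,0,120],[-1.5,0,120]],"hand":[1,1,1,1,1]}' >/dev/null
python3 -m jog '{"delta_rot":[[0,0,0],[0,0,0],[0,0,0]],"translation":[[0,0,0],[0,0,0],[0,0,0]],"hand":[1,1,1]}'
python3 -c "
from h import *
to(550.2,-78.4,84,-0.134)"
```

```text
t: 46.8
ee_pos: [551.6, -78.8, 116.5]
orientation: [2.364, 2.066, 0.003]
ft_force: [-0.1, -0.2, -0.7]
width: 87.7
t 46.8 at [551.561 -78.813 116.474] yaw -0.134 w 87.7 F [-0.149 -0.217 -0.697] -> trans [ 0.2 -1.5 32.5] rot [0.003 0.    0.   ]
```

```bash
python3 -m jog '{"delta_rot":[[0,0,0],[0,0,0],[0,0,0],[0,0,0],[0,0,0]],"translation":[[0,-0.7,12],[0,-0.7,24],[0,-0.7,29],[0,-0.7,31],[0,-0.7,31]],"hand":[1,1,1,1,1]}' >/dev/null
python3 -m jog '{"delta_rot":[[0,0,0],[0,0,0],[0,0,0],[0,0,0],[0,0,0]],"translation":[[0,0,0],[0,0,0],[0,0,0],[0,0,0],[0,0,0]],"hand":[0.7,0.4,0,-0.4,-1]}'
python3 -m jog '{"delta_rot":[[0,0,0],[0,0,0],[0,0,0],[0,0,0],[0,0,0]],"translation":[[0,0,0],[0,0,0],[0,0,0],[0,0,0],[0,0,0]],"hand":[-1,-1,-1,-1,-1]}'
python3 -c "
from h import *
to(550.4,-78.4,84.1,-0.134)"
python3 -m jog '{"delta_rot":[[0,0,0],[0,0,0],[0,0,0],[0,0,0],[0,0,0]],"translation":[[0,0,-15],[0,0,-50],[0,0,-95],[0,0,-130],[0,0,-150]],"hand":[-1,-1,-1,-1,-1]}'
```

```text
t: 47.8
ee_pos: [549.9, -78.6, 84.1]
orientation: [2.365, 2.068, 0.0]
ft_force: [0.2, -0.2, -1.4]
width: 51.3
t: 48.3
ee_pos: [549.9, -78.6, 84.1]
orientation: [2.365, 2.068, 0.0]
ft_force: [-0.8, -0.2, 2.9]
width: 51.3
t 48.3 at [549.913 -78.601  84.098] yaw -0.134 w 51.3 F [-0.812 -0.156  2.898] -> trans [ 0.3  0.5 -0. ] rot [ 0.  0. -0.]
t: 48.8
ee_pos: [550.9, -78.7, 238.0]
orientation: [2.363, 2.066, 0.004]
ft_force: [0.1, 0.0, -1.5]
width: 51.1
```

```bash
python3 -m jog '{"delta_rot":[[0,0,0],[0,0,0],[0,0,0],[0,0,0],[0,0,0]],"translation":[[20,-7,0],[60,-19,0],[105,-34,0],[150,-49,0],[195,-63,0]],"hand":[-1,-1,-1,-1,-1]}' >/dev/null
python3 -m jog '{"delta_rot":[[0,0,0],[0,0,0],[0,0,0],[0,0,0],[0,0,0]],"translation":[[45,-15,0],[90,-30,0],[130,-42,0],[155,-50,0],[165.4,-53.8,0]],"hand":[-1,-1,-1,-1,-1]}' >/dev/null
python3 -m jog '{"delta_rot":[[0,0,0],[0,0,0],[0,0,0],[0,0,0],[0,0,0]],"translation":[[0,0,0],[0,0,0],[0,0,20],[0,0,60],[0,0,90]],"hand":[-1,-1,-1,-1,-1]}' >/dev/null
python3 -m jog '{"delta_rot":[[0,0,0],[0,0,0],[0,0,0]],"translation":[[0,0,0],[0,0,0],[0,0,0]],"hand":[-1,-1,-1]}'
python3 -c "
from h import *
to(482.3,294.2,84.1,-0.134)"
```

```text
t: 50.6
ee_pos: [483.6, 294.2, 145.8]
orientation: [2.366, 2.066, 0.004]
ft_force: [0.3, 0.1, -2.2]
width: 51.2
t 50.6 at [483.619 294.216 145.798] yaw -0.135 w 51.2 F [ 0.319  0.093 -2.25 ] -> trans [-0.3 -1.4 61.7] rot [ 0.002 -0.002 -0.001]
```

```bash
python3 -m jog '{"delta_rot":[[0,0,0],[0,0,0],[0,0,0],[0,0,0],[0,0,0]],"translation":[[0,-0.5,20],[0,-0.5,42],[0,-0.5,54],[0,-0.5,58],[0,-0.5,58]],"hand":[-1,-1,-1,-1,-1]}' >/dev/null
python3 -m jog '{"delta_rot":[[0,0,0],[0,0,0],[0,0,0],[0,0,0]],"translation":[[0,0,0],[0,0,1],[0,0,2],[0,0,2]],"hand":[-1,-1,-1,-1]}'
python3 -c "
from h import *
to(482.3,294.2,84.1,-0.134)"
```

```text
t: 51.5
ee_pos: [481.8, 294.3, 84.2]
orientation: [2.365, 2.068, 0.0]
ft_force: [-0.7, -0.7, -2.0]
width: 51.2
t 51.5 at [481.828 294.303  84.197] yaw -0.134 w 51.2 F [-0.705 -0.668 -2.027] -> trans [-0.   0.5  0.1] rot [ 0. -0.  0.]
```

```bash
python3 -m jog '{"delta_rot":[[0,0,0],[0,0,0],[0,0,0]],"translation":[[0,0.4,0.5],[0,0.4,1],[0,0.4,1]],"hand":[-1,-1,-1]}'
python3 -m jog '{"delta_rot":[[0,0,0],[0,0,0],[0,0,0],[0,0,0],[0,0,0]],"translation":[[0,0,0],[0,0,0],[0,0,0],[0,0,0],[0,0,0]],"hand":[-0.1,0.2,0.5,0.8,1]}'
python3 -m jog '{"delta_rot":[[0,0,0],[0,0,0],[0,0,0],[0,0,0],[0,0,0]],"translation":[[0,0,0],[0,0,-20],[0,0,-60],[0,0,-110],[0,0,-160]],"hand":[1,1,1,1,1]}'
python3 -m jog '{"delta_rot":[[0,0,0],[0,0,0],[0,0,0],[0,0,0],[0,0,0]],"translation":[[0,0,-40],[-40,0,-80],[-90,0,-90],[-140,0,-90],[-190,0,-90]],"hand":[1,1,1,1,1]}'
python3 -c "
from h import *
a=optics.get_image('scene')[:,:,::-1];b=optics.get_image('side')[:,:,::-1]
A=np.vstack([cv2.imread('/tmp/scene0.png')[195:310,272:402],a[195:310,272:402]])
B=np.vstack([cv2.imread('/tmp/side0.png')[100:215,200:330],b[100:215,200:330]])
cv2.imwrite('pics/f.png',cv2.resize(np.hstack([A,B,]),None,fx=2.6,fy=2.6,interpolation=cv2.INTER_CUBIC))
cv2.imwrite('pics/f2.png',np.hstack([a[100:300,120:400],b[180:380,200:400]]))
"
```

```text
t: 51.8
ee_pos: [482.0, 294.4, 84.1]
orientation: [-2.365, -2.067, 0.0]
ft_force: [-5.4, -0.7, 9.2]
width: 51.4
t: 52.3
ee_pos: [482.3, 294.2, 82.9]
orientation: [2.365, 2.068, 0.0]
ft_force: [0.9, 0.6, -0.8]
width: 73.3
t: 52.8
ee_pos: [481.6, 293.9, 244.2]
orientation: [-2.365, -2.068, 0.002]
ft_force: [0.9, -0.2, -0.4]
width: 87.7
t: 53.3
ee_pos: [457.3, 110.8, 333.8]
orientation: [2.363, 2.068, 0.003]
ft_force: [1.0, -0.4, 0.6]
width: 87.9
```

View pics/f.png

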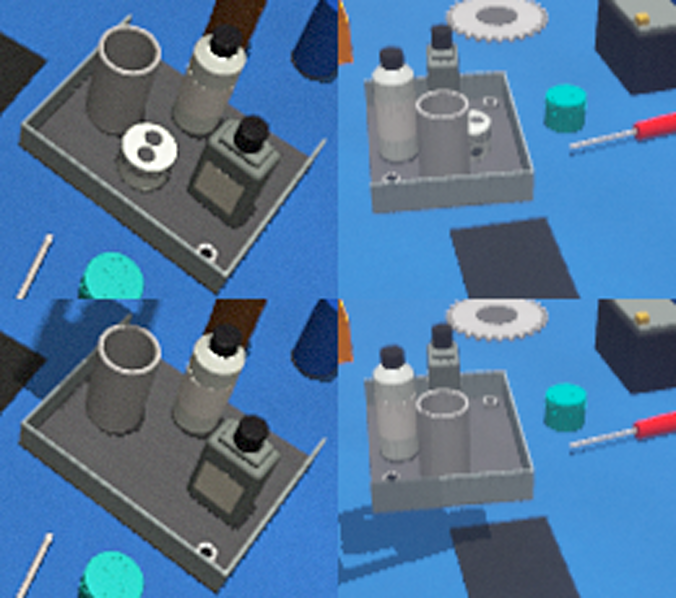

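View pics/f2.png

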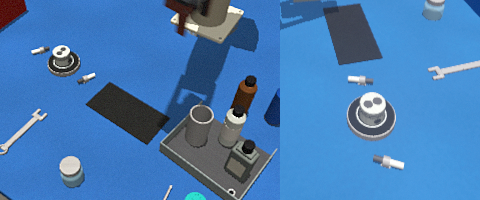

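The before and after views match: liner rim (130,50→349), can cap (226,40→339) and bottle cap (250,133→433), where the lower row is offset 299. The piston stands upright in the ring, the mat is empty and the arm is clear. I'll hand it in.

```bash
python3 -m jog '{"delta_rot":[[0,0,0],[0,0,0],[0,0,0]],"translation":[[0,0,0],[0,0,0],[0,0,0]],"hand":[1,1,1]}'; python3 -c "
from workcell import ctrl
print(ctrl.close_job())"
```

```text
t: 53.7
ee_pos: [457.8, 113.4, 332.8]
orientation: [-2.363, -2.07, 0.0]
ft_force: [0.1, 0.9, -0.7]
width: 87.7
the job is handed in; nothing more can be done
None
```

The job is done and handed in at about 54 s. I moved the can, bottle and liner to the mat, stood the piston on the pad, then put the liner, bottle and can back in the rack.

- **Rack:** each of the three went back to within about 0.5 mm of where the arm had gripped it. The gripper may have shifted each by about a millimetre when it first closed. The before and after pictures from both fixed cameras match to about a pixel.
- **Piston:** it stands upright about 1 mm from the ring's centre, checked with the wrist camera.
- **Everything else:** all four pieces are upright, the mat is empty, the look-alikes were not touched, and the gripper is clear of everything. Wrist force readings stayed below about 12 N.
- **One disagreement:** the scene and side cameras differed by up to about 10 mm in y. I relied on the wrist camera, which lay between them and matched where the gripper closed.

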